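Back off the bench clamp over the steel bar

ROBOT

A 6-joint arm with a two-finger parallel gripper is mounted at the origin on the work surface. World frame = base frame: x ahead of the robot, y to its left, z up, the work surface at z = 0. Lengths are in m, angles in degrees, forces in N, time in s.
With the tool pointing down it reaches from about 0.35 to 0.975 m from the base axis. Payload 7.1 kg.
Tool frame: the origin (TCP) lies at the very end of the fingers, on their centre line; the grasp point (between the pads) lies ctrl.hold_point_z behind it (ctrl.hold_point_z is the distance from the TCP to the grasp point, in m); z points along the fingers, y is the direction in which the jaws open and shut (so a half turn about z gives the same grasp; the last joint's range is limited). The gripper opens to 88 mm and grips with 3 to 60 N. Pads are 20 mm wide; open, the fingers measure 115 mm over their backs; the gripper's body (75 mm by 178 mm) begins 61 mm behind the grasp point.
Start: joints at [-64.859, 24.242, 93.386, -0, 62.372, -1.089], TCP at [0.276, -0.561, 0.223] pointing down, gripper open.
Joint ranges: [-172.04, 172.04], [-51.8, 120.97], [4.93, 147.93], [-75.15, 255.16], [6.16, 154.13], [-145.62, 145.62]. Speed limits (degrees/s): [136.94, 136.94, 172.46, 180, 180, 180].

INTERFACE

Orientations are given as a 3x3 rotation matrix whose columns are the frame's x, y, z axes.
In Python, from plant import ctrl gives the robot as it stands.
- The arm moves only by the tool jog_arm, never from a script. Its argument "steps" is a list of rows, each a list of 5 numbers: the opening, from -1 (shut) to 1 (fully open), then the shift along the world's x, y, z in mm, then the turn about the world's z in rad. A call has 1 to 5 rows; each row is the pose to reach, as a shift and turn from the pose commanded when the call began; what a row does not reach only later rows make up. A row lasts 1/12 s, in which the tool goes at most 41.7 mm and 7.16 degrees, less where a joint would pass 70% of its speed; a pose out of reach is approached as far as the arm can. A call with a gripper value outside its range is refused whole. The fingers move at their own pace and stop on an object; "newtons" is the grip in N (left out, the last holds). Time passes only in rows, so rows that repeat a pose let the fingers close. It gives the time, the measured TCP pose, the force and the opening at its end, in the units of the state.
- ctrl.sense(): the state, without advancing time (a new reading comes with each control period).
- ctrl.grab_frame(name): name is "side" or "top"; returns the picture (400x640x3 uint8, red, green, blue); there is no depth.
- ctrl.calibration(name): a dict with "fx", "fy", "cx", "cy" (pixels), "origin" and "attitude" of the camera in the world. Camera axes: x right, y up, looking along -z (the intrinsics and any distortion apply to the point x, -y, -z); pixel columns grow to the right and rows downward; lengths in m; the calibration is good to about 2 mm. A picture is of the moment at which its call begins. calibration takes no time and is no camera call.
- ctrl.hand_in(): hands the job in, once; it reports no verdict.
The state is a dict: "t": time; "joint_positions": joint angles; "qd": joint speeds; "joint_torque": joint torques, N m; "position": TCP position; "ee_rot": TCP orientation; "contact_force": force on the tool from outside, world axes, zero at the start; "torque": the same for the moment, N m; "gripper_width": opening from 0.0 (shut) to 1.0 (fully open).
Only numpy, scipy, OpenCV 4.12 (cv2) and the standard library are available. Lean on these libraries where they do the work, as an engineer would, in place of code of your own. Each camera call takes 0.05 s, during which the arm holds its last target. There are 200 camera calls.

TASK

Two identical screw clamps stand on the smithy bench; a flat steel bar lies under the screw of one of them. Open that clamp fully: turn its handle counter-clockwise, following it as it rises, right up to its stop, and let go. Leave the bar lying where it is and do not move the other clamp's screw.

Things in the scene. Friction and masses are not known exactly. Their poses are not given: they have to be found in the camera images.
- clamp_screw (a joint): Turning angle (rad) of the screw of the clamp with the bar under it: 0 is right down (pad 0.5 mm above the bar), 1.35 the upper stop; 0 to 0.2 at the start. Grows counter-clockwise seen from above, and screw and handle rise 14 mm per rad. Stiff (0.25 N m of friction); stays where it is left.
- clamp_handle (a point): Centre of the plain steel handle on top of that screw, on its vertical axis, 137 mm above the bench when right down, 155 mm fully up. An upright paddle 76 mm long (its x), 16 mm thick (y, pinch here), 32 mm tall (z up); it turns and rises with the screw. Below it, the top of the clamp's 34 mm wide crossbeam (with boss) is 110 mm above the bench.
- spare_handle (a point): The same point on the other, identical clamp, with no bar under it; leave its screw alone. Each clamp is bolted to the bench: dark iron base 110 x 170 x 20 mm (x, y, z), two legs 62 mm either side of the screw, and a 146 mm long crossbeam over them.
- bar: Loose flat steel bar, 200 x 30 x 8 mm (x, y, z), about 0.37 kg, lying flat on the base of its clamp, under the screw and between the legs, its ends sticking out about 45 mm beyond the base. Origin at the centre of its underside, 20 mm above the bench.
Things that resemble listed ones, but are neither listed nor needed, are in the scene too. Leave any yellow look-alike of the part that bears clamp_screw alone.

How it is judged:
By the outcome, as a careful person would: the job done as asked, in the order asked, and still so for the second after the job is handed in, with the robot touching nothing.
It also fails if it takes over 35 s, if anything falls off the work surface, if the arm or the gripper's body presses on something with over 40 N, if the wrist force passes 120 N, or if a joint passes its speed limit or range.

## Working session

There is one attempt and no reset: what is moved stays moved. The work goes in short steps, Python scripts to look and compute and a tool call to move; the robot and the scene stay as the last step left them, time stands still between calls to the robot, and variables do not carry over. Pictures are saved under pics/ and viewed, about 8 in all and at most 12, crops included, and the job is handed in when it is done.

Besides the shell and the picture viewer there is one more tool, called after "Call:" in YAML: its name, and indented under it one key for each argument. jog_arm: Moves the arm, as the interface text tells. Its arguments: {"type":"object","properties":{"steps":{"type":"array"},"newtons":{"type":"number"}},"required":["steps"]}

```bash
mkdir -p pics; cat > h.py <<'E'
import numpy as np, cv2
from plant import ctrl
def snap(n,f):
    im=ctrl.grab_frame(n); cv2.imwrite(f'pics/{f}.png',im[:,:,::-1]); return im
def ray(n,u,v):
    c=ctrl.calibration(n); d=np.array([(u-c['cx'])/c['fx'],-(v-c['cy'])/c['fy'],-1])
    return np.array(c['origin']),np.array(c['attitude'])@d
def at(n,u,v,z):
    o,d=ray(n,u,v); return o+d*(z-o[2])/d[2]
def proj(n,p):
    c=ctrl.calibration(n); q=np.array(c['attitude']).T@(np.array(p)-c['origin'])
    return c['cx']-c['fx']*q[0]/q[2], c['cy']+c['fy']*q[1]/q[2]
E
python3 - <<'E'
from h import *
a=snap('top','t1');b=snap('side','s1')
for n in('top','side'):print(ctrl.calibration(n))
print(ctrl.sense(),ctrl.hold_point_z)
E
```

```text
{'fx': 439.2020075904634, 'fy': 439.2020075904634, 'cx': 322.73257614147917, 'cy': 204.32682917651388, 'origin': array([0.28366925, 0.0115795 , 0.9710502 ]), 'attitude': array([[ 0.03797278,  0.9775214 , -0.20738848],
       [-0.99927799,  0.03740559, -0.00665708],
       [ 0.00125005,  0.20749153,  0.97823602]])}
{'fx': 362.11557813696044, 'fy': 362.11557813696044, 'cx': 319.0865319152787, 'cy': 200.55708142203432, 'origin': array([0.28458988, 0.62673744, 0.72552831]), 'attitude': array([[-0.95322136,  0.20485509, -0.22226881],
       [-0.30219928, -0.66210589,  0.68577794],
       [-0.00668038,  0.72086766,  0.69304054]])}
{'t': 0.1, 'joint_positions': array([-6.48585919e+01,  2.42812760e+01,  9.34257776e+01, -6.20113508e-04,
        6.23741807e+01, -1.08791720e+00]), 'qd': array([-0.05324095, -0.09902166, -0.04203315,  0.09436639,  0.11628333,
        0.01943445]), 'joint_torque': array([-1.08568740e-03, -5.45618105e+01, -2.74322337e+01,  6.45156065e-02,
        1.88498822e-02, -8.83321559e-05]), 'position': array([ 0.27604136, -0.56017561,  0.22197486]), 'ee_rot': array([[ 8.97030063e-01,  4.41969107e-01, -6.11040282e-04],
       [ 4.41969530e-01, -8.97029151e-01,  1.27941055e-03],
       [ 1.73389944e-05, -1.41773091e-03, -9.99998995e-01]]), 'contact_force': array([ 0.12427232, -0.2015469 ,  0.28930529]), 'torque': array([ 0.00470129, -0.00168526, -0.0230187 ]), 'gripper_width': 1.0024935619299609} 0.0187
```

View pics/t1.png

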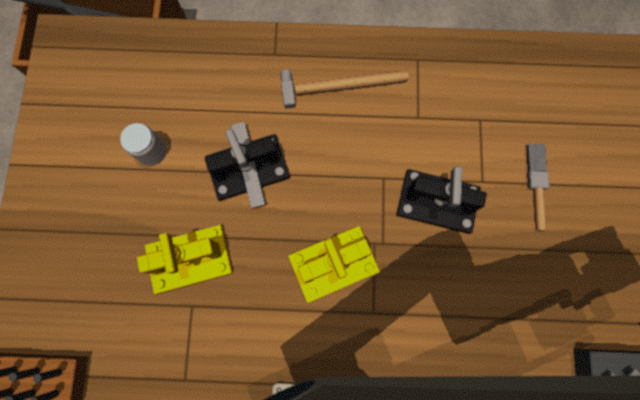

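View pics/s1.png

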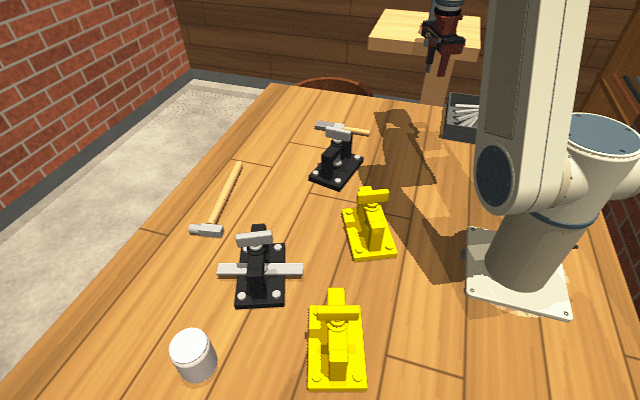

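The black clamp at top (247,167) / side (258,265) has the steel bar under it. The spare is at top (442,200), with two yellow look-alikes nearer the base. I'll enlarge the target clamp in both views.

```bash
python3 - <<'E'
import cv2,numpy as np
a=cv2.imread('pics/t1.png')[110:220,190:310];b=cv2.imread('pics/s1.png')[210:320,205:315]
f=lambda i:cv2.resize(i,None,fx=5,fy=5,interpolation=cv2.INTER_CUBIC)
cv2.imwrite('pics/c1.png',f(a));cv2.imwrite('pics/c2.png',f(b))
E
```

```text
(no output)
```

View pics/c1.png

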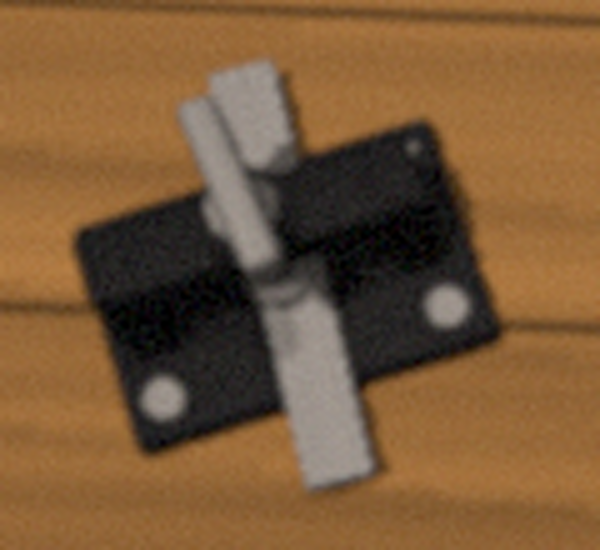

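View pics/c2.png

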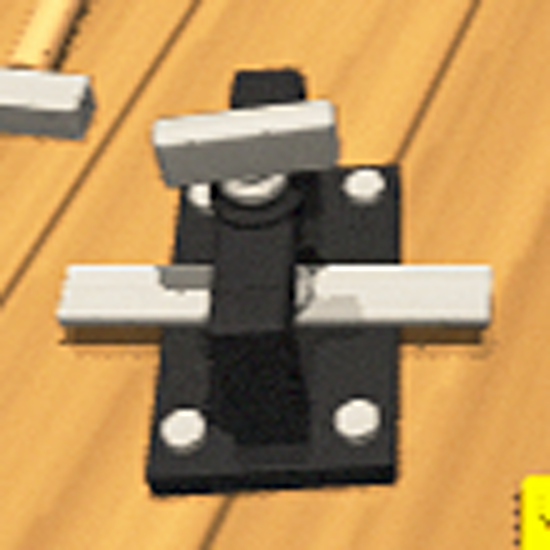

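```bash
python3 - <<'E'
from h import *
T=lambda l,z:[at('top',190+(x+.0)/5,110+(y+.0)/5,z)[:2] for x,y in l]
S=lambda l,z:[at('side',205+x/5,210+y/5,z)[:2] for x,y in l]
def rep(n,P):
    P=np.array(P); a=(P[0]+P[1])/2;b=(P[2]+P[3])/2
    d=a-b; print(n,'c',P.mean(0).round(4),'len',np.linalg.norm(d).round(4),'w',np.linalg.norm(P[0]-P[1]).round(4),'ang',np.degrees(np.arctan2(d[1],d[0])).round(1))
for z in(.153,.1555): rep('htop',T([(180,106),(210,97),(280,255),(249,270)],z)); rep('hside',S([(337,122),(333,101),(153,123),(160,144)],z))
rep('base',T([(80,238),(430,122),(498,333),(148,452)],.02))
rep('bar',T([(211,75),(270,62),(378,470),(310,490)],.028))
rep('barS',S([(490,266),(490,310),(60,310),(68,266)],.028))
# spare handle approx for clearance
print(at('top',457,185,.15))
E
```

```text
htop c [0.5667 0.1915] len 0.0727 w 0.0123 ang 26.5
hside c [0.5664 0.1973] len 0.0738 w 0.012 ang -153.3
htop c [0.5659 0.1909] len 0.0725 w 0.0122 ang 26.5
hside c [0.5652 0.1991] len 0.0735 w 0.0119 ang -153.3
base c [0.5649 0.1898] len 0.1054 w 0.1668 ang 21.1
bar c [0.5694 0.1881] len 0.1991 w 0.0274 ang 17.6
barS c [0.5711 0.1921] len 0.1991 w 0.0248 ang -162.7
[ 0.50574015 -0.24030136  0.15      ]
```

Measured handle: centre about (0.566, 0.193), axis about 26.5°, size matches to within about 4 mm. The tool's yaw already fits at 26.2°, and j6 should go from about 82° to 5° over the turn. I'll travel at the current height, which is clear of the handles.

Call:
jog_arm:
  steps:
    - [1,14,37,0,0]
    - [1,28,74,0,0]
    - [1,42,111,0,0]
    - [1,56,148,0,0]
    - [1,70,185,0,0]
  newtons: 40

```text
t: 0.52
position: [0.3462, -0.3737, 0.2223]
ee_rot: [[0.897, 0.441, -0.0], [0.441, -0.897, 0.001], [-0.0, -0.001, -1.0]]
contact_force: [0.5, 0.5, -0.3]
gripper_width: 1.0
```

Call:
jog_arm:
  steps:
    - [1,14,37,0,0]
    - [1,28,74,0,0]
    - [1,42,111,0,0]
    - [1,56,148,0,0]
    - [1,70,185,0,0]

```text
t: 0.93
position: [0.4163, -0.1887, 0.2226]
ee_rot: [[0.897, 0.442, -0.0], [0.442, -0.897, 0.0], [-0.0, -0.0, -1.0]]
contact_force: [1.0, 0.5, -0.8]
gripper_width: 1.0
```

Call:
jog_arm:
  steps:
    - [1,14,37,0,0]
    - [1,28,74,0,0]
    - [1,42,111,0,0]
    - [1,56,148,0,0]
    - [1,70,185,0,0]

```text
t: 1.35
position: [0.4863, -0.0036, 0.2226]
ee_rot: [[0.897, 0.442, -0.0], [0.442, -0.897, -0.0], [-0.0, -0.0, -1.0]]
contact_force: [1.1, -0.2, 0.1]
gripper_width: 1.001
```

Call:
jog_arm:
  steps:
    - [1,16,37,0,0]
    - [1,32,74,0,0]
    - [1,48,111,0,0]
    - [1,64,148,0,0]
    - [1,79,185,0,0]

```text
t: 1.77
position: [0.5655, 0.1815, 0.2224]
ee_rot: [[0.897, 0.442, -0.0], [0.442, -0.897, -0.0], [-0.0, 0.0, -1.0]]
contact_force: [1.2, 0.2, -0.4]
gripper_width: 0.996
```

Call:
jog_arm:
  steps:
    - [1,1,11,0,0]
    - [1,1,11,-20,0]
    - [1,1,11,-40,0]
    - [1,1,11,-60,0]
    - [1,1,11,-72,0]

```text
t: 2.18
position: [0.5647, 0.1898, 0.1484]
ee_rot: [[0.897, 0.442, -0.003], [0.442, -0.897, -0.001], [-0.003, -0.0, -1.0]]
contact_force: [-0.8, -0.3, 0.1]
gripper_width: 0.999
```

```bash
python3 - <<'E'
from h import *
a=snap('top','t2')[100:220,180:320];b=snap('side','s2')[200:320,195:335]
f=lambda i:cv2.resize(i[:,:,::-1],None,fx=2.8,fy=2.8,interpolation=cv2.INTER_CUBIC)
cv2.imwrite('pics/c3.png',np.hstack([f(a),f(b)]))
E
```

```text
(no output)
```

View pics/c3.png

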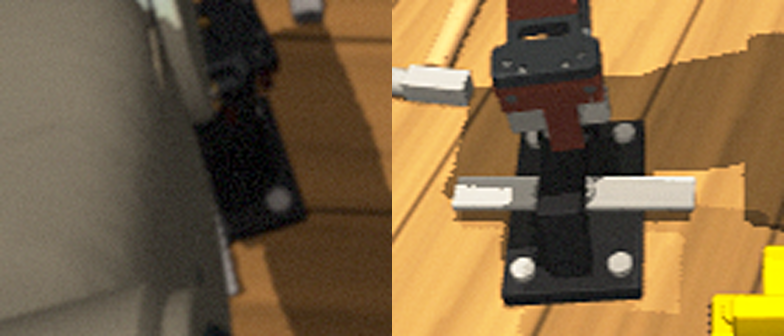

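Side view: the fingers straddle the handle, with both handle ends visible either side of the near finger and roughly centred. I'll descend and close lightly first to sense any offset.

Call:
jog_arm:
  steps:
    - [1,0,0,-14,0]
    - [1,0,0,-27,0]
    - [-1,0,0,-27,0]
    - [-1,0,0,-27,0]
    - [-1,0,0,-27,0]
  newtons: 8

```text
t: 2.7
position: [0.5667, 0.1904, 0.1243]
ee_rot: [[0.897, 0.442, 0.001], [0.442, -0.897, 0.0], [0.001, 0.0, -1.0]]
contact_force: [-0.6, -0.5, 0.2]
gripper_width: 0.813
```

Call:
jog_arm:
  steps:
    - [-1,0,0,0,0]
    - [-1,0,0,0,0]
    - [-1,0,0,0,0]
    - [-1,0,0,0,0]
    - [-1,0,0,0,0]

```text
t: 3.12
position: [0.5663, 0.1904, 0.1239]
ee_rot: [[0.897, 0.442, 0.0], [0.442, -0.897, 0.0], [0.0, 0.0, -1.0]]
contact_force: [0.1, -0.4, 0.1]
gripper_width: 0.433
```

```bash
python3 - <<'E'
from h import *
s=ctrl.sense();print({k:np.round(s[k],4) for k in('position','contact_force','torque','gripper_width','joint_positions')})
E
```

```text
{'position': array([0.5663, 0.1904, 0.1239]), 'contact_force': array([ 0.1016, -0.4015,  0.1445]), 'torque': array([0.0175, 0.0123, 0.0452]), 'gripper_width': np.float64(0.4334), 'joint_positions': array([ 1.744480e+01,  2.921080e+01,  1.006618e+02, -7.000000e-04,
        5.010850e+01,  8.121080e+01])}
```

Call:
jog_arm:
  steps:
    - [-1,0,0,0,0]
    - [-1,0,0,0,0]
    - [-1,0,0,0,0]

```text
t: 3.37
position: [0.5654, 0.192, 0.1236]
ee_rot: [[0.898, 0.441, -0.002], [0.441, -0.898, 0.003], [-0.0, -0.003, -1.0]]
contact_force: [-6.4, 15.4, 1.0]
gripper_width: 0.215
```

Call:
jog_arm:
  steps:
    - [-1,0,0,0,0]
    - [-1,0,0,0,0]
    - [-1,0,0,0,0]

```text
t: 3.62
position: [0.5649, 0.193, 0.1236]
ee_rot: [[0.897, 0.441, -0.002], [0.441, -0.897, 0.004], [-0.0, -0.004, -1.0]]
contact_force: [-6.5, 12.0, 2.0]
gripper_width: 0.191
```

```bash
python3 - <<'E'
from h import *
s=ctrl.sense();print({k:np.round(s[k],4) for k in('position','contact_force','torque','gripper_width','joint_positions')})
E
```

```text
{'position': array([0.5649, 0.193 , 0.1236]), 'contact_force': array([-6.4914, 11.9513,  1.9527]), 'torque': array([2.2889, 1.0313, 0.0915]), 'gripper_width': np.float64(0.1908), 'joint_positions': array([ 17.5939,  29.226 , 100.6874,   0.3117,  50.145 ,  81.2056])}
```

The jaws touch and show an offset of about 3 mm across the handle. I'll recentre and firm the grip.

Call:
jog_arm:
  steps:
    - [-1,-1,2.6,0,0]
    - [-1,-1,2.6,0,0]
    - [-1,-1,2.6,0,0]
  newtons: 35

```text
t: 3.87
position: [0.5647, 0.1933, 0.1236]
ee_rot: [[0.897, 0.442, -0.001], [0.442, -0.897, 0.0], [-0.001, -0.001, -1.0]]
contact_force: [-4.0, 3.3, 1.2]
gripper_width: 0.181
```

Call:
jog_arm:
  steps:
    - [-1,0,0,0.6,0.05]
    - [-1,0,0,1.3,0.1]
    - [-1,0,0,2,0.15]
    - [-1,0,0,2.8,0.2]
    - [-1,0,0,2.8,0.2]

```text
t: 4.28
position: [0.5652, 0.1926, 0.1264]
ee_rot: [[0.791, 0.612, -0.0], [0.612, -0.791, -0.0], [-0.0, -0.0, -1.0]]
contact_force: [-1.0, 0.1, 0.2]
gripper_width: 0.181
```

```bash
cat > st.py <<'E'
from h import *
s=ctrl.sense();print({k:np.round(s[k],4).tolist() for k in('t','position','contact_force','torque','gripper_width','joint_positions')},np.degrees(np.arctan2(s['ee_rot'][1][0],s['ee_rot'][0][0])))
E
python3 st.py
```

```text
{'t': 4.2833, 'position': [0.5652, 0.1926, 0.1264], 'contact_force': [-0.9696, 0.1112, 0.2483], 'torque': [0.0728, 0.2173, 0.0861], 'gripper_width': 0.1809, 'joint_positions': [17.6755, 28.9975, 100.6136, 0.0017, 50.4074, 69.9296]} 37.74485150681684
```

Low forces, and the handle is following. Continuing.

Call:
jog_arm:
  steps:
    - [-1,0,0,0.8,0.06]
    - [-1,0,0,1.7,0.12]
    - [-1,0,0,2.5,0.18]
    - [-1,0,0,3.4,0.24]
    - [-1,0,0,4.2,0.3]

```text
t: 4.7
position: [0.5662, 0.1918, 0.1305]
ee_rot: [[0.575, 0.818, 0.001], [0.818, -0.575, -0.001], [-0.0, 0.002, -1.0]]
contact_force: [4.6, -4.6, -2.9]
gripper_width: 0.185
```

Call:
jog_arm:
  steps:
    - [-1,0,0,0.8,0.06]
    - [-1,0,0,1.7,0.12]
    - [-1,0,0,2.5,0.18]
    - [-1,0,0,3.4,0.24]
    - [-1,0,0,4.2,0.3]

```text
t: 5.12
position: [0.5673, 0.1912, 0.1347]
ee_rot: [[0.307, 0.952, 0.004], [0.952, -0.307, -0.002], [-0.001, 0.004, -1.0]]
contact_force: [9.1, -7.9, -7.2]
gripper_width: 0.18
```

```bash
python3 st.py
```

```text
{'t': 5.1167, 'position': [0.5673, 0.1912, 0.1347], 'contact_force': [9.1253, -7.9473, -7.2219], 'torque': [-1.2553, -1.1681, -0.2773], 'gripper_width': 0.1802, 'joint_positions': [17.5678, 28.3718, 100.3022, -0.2033, 51.1645, 35.5915]} 72.10359100009953
```

Call:
jog_arm:
  steps:
    - [-1,1,-1,0,0.06]
    - [-1,2,-1.5,0.9,0.12]
    - [-1,2,-1.5,1.7,0.18]
    - [-1,2,-1.5,2.6,0.24]
    - [-1,2,-1.5,2.6,0.24]

```text
t: 5.53
position: [0.5685, 0.191, 0.1381]
ee_rot: [[0.073, 0.997, 0.002], [0.997, -0.073, -0.0], [-0.0, 0.002, -1.0]]
contact_force: [2.4, -3.7, 2.9]
gripper_width: 0.178
```

```bash
python3 st.py
```

```text
{'t': 5.5333, 'position': [0.5685, 0.191, 0.1381], 'contact_force': [2.4031, -3.7169, 2.8538], 'torque': [-0.5369, -0.1606, -0.1321], 'gripper_width': 0.1785, 'joint_positions': [17.4552, 28.1927, 100.0435, -0.0607, 51.6463, 21.6733]} 85.81949661530584
```

Call:
jog_arm:
  steps:
    - [-1,0,0,0.7,0.04]
    - [-1,0,0,1.3,0.08]
    - [-1,0,0,1.8,0.12]
    - [-1,0,0,1.8,0.12]

```text
t: 5.87
position: [0.5689, 0.1909, 0.1397]
ee_rot: [[-0.045, 0.999, 0.003], [0.999, 0.045, -0.0], [-0.0, 0.003, -1.0]]
contact_force: [5.0, -4.0, -0.2]
gripper_width: 0.184
```

```bash
python3 st.py
```

```text
{'t': 5.8667, 'position': [0.5689, 0.1909, 0.1397], 'contact_force': [5.0324, -4.0232, -0.1805], 'torque': [-0.635, -0.6326, -0.2487], 'gripper_width': 0.184, 'joint_positions': [17.4502, 28.0775, 99.9762, -0.0834, 51.7781, 14.8985]} 92.60313233163508
```

Call:
jog_arm:
  steps:
    - [-1,0,0,0.4,0.03]
    - [-1,0,0,0.8,0.06]
    - [-1,0,0,0.8,0.06]

```text
t: 6.12
position: [0.5692, 0.191, 0.1405]
ee_rot: [[-0.105, 0.994, 0.004], [0.994, 0.105, -0.0], [-0.001, 0.004, -1.0]]
contact_force: [6.6, -2.6, -1.4]
gripper_width: 0.183
```

```bash
python3 st.py
```

```text
{'t': 6.1167, 'position': [0.5692, 0.191, 0.1405], 'contact_force': [6.6053, -2.598, -1.4183], 'torque': [-0.6156, -0.7058, -0.286], 'gripper_width': 0.1831, 'joint_positions': [17.446, 28.0192, 99.9355, -0.0913, 51.8436, 11.4903]} 96.01193883302918
```

Call:
jog_arm:
  steps:
    - [-1,1,0,0.4,0.03]
    - [-1,1,0,0.8,0.06]
    - [-1,1,0,0.8,0.06]

```text
t: 6.37
position: [0.5694, 0.191, 0.1412]
ee_rot: [[-0.164, 0.987, 0.002], [0.987, 0.164, -0.0], [-0.0, 0.002, -1.0]]
contact_force: [4.2, -2.1, 0.5]
gripper_width: 0.177
```

```bash
python3 st.py
```

```text
{'t': 6.3667, 'position': [0.5694, 0.191, 0.1412], 'contact_force': [4.168, -2.1171, 0.5199], 'torque': [-0.6192, -0.6761, -0.4397], 'gripper_width': 0.1774, 'joint_positions': [17.4308, 28.0154, 99.8284, -0.0529, 52.0369, 8.0427]} 99.42050581373405
```

Call:
jog_arm:
  steps:
    - [-1,0,0,0.4,0.03]
    - [-1,0,0,0.8,0.06]
    - [-1,0,0,0.8,0.06]

```text
t: 6.62
position: [0.5694, 0.1915, 0.1412]
ee_rot: [[-0.222, 0.975, 0.002], [0.975, 0.222, 0.001], [0.0, 0.002, -1.0]]
contact_force: [6.8, -1.1, -6.4]
gripper_width: 0.191
```

```bash
python3 st.py
```

```text
{'t': 6.6167, 'position': [0.5694, 0.1915, 0.1412], 'contact_force': [6.7832, -1.1214, -6.4465], 'torque': [-0.0797, -1.1771, -0.6971], 'gripper_width': 0.1909, 'joint_positions': [17.4486, 28.0128, 99.8227, 0.0052, 52.032, 4.625]} 102.82041620335679
```

The torque rose to 0.7 N m, past the 0.25 N m friction, while z stopped rising and the jaws were wedged wider. That is the upper stop, about 1.28 rad from the start. Releasing and rising.

Call:
jog_arm:
  steps:
    - [1,0,0,0,0]
    - [1,0,0,0,0]
    - [1,0,0,0,0]
    - [1,0,0,0,0]
    - [1,0,0,0,0]

```text
t: 7.03
position: [0.568, 0.1915, 0.1417]
ee_rot: [[-0.225, 0.974, -0.0], [0.974, 0.225, -0.0], [-0.0, -0.0, -1.0]]
contact_force: [-0.6, -0.5, 0.0]
gripper_width: 0.532
```

Call:
jog_arm:
  steps:
    - [1,0,0,0,0]
    - [1,0,0,20,0]
    - [1,0,0,40,0]
    - [1,0,0,70,0]
    - [1,0,0,100,0]

```text
t: 7.45
position: [0.5675, 0.1913, 0.2421]
ee_rot: [[-0.225, 0.974, -0.002], [0.974, 0.225, -0.001], [-0.0, -0.002, -1.0]]
contact_force: [1.4, 0.3, -0.3]
gripper_width: 0.916
```

Call:
jog_arm:
  steps:
    - [1,-10,-37,0,0]
    - [1,-20,-74,0,0]
    - [1,-30,-111,0,0]
    - [1,-40,-148,0,0]
    - [1,-50,-185,0,0]

```text
t: 7.87
position: [0.5174, 0.0051, 0.2419]
ee_rot: [[-0.225, 0.974, 0.0], [0.974, 0.225, -0.0], [-0.0, 0.0, -1.0]]
contact_force: [0.8, -0.3, 0.2]
gripper_width: 1.004
```

Call:
jog_arm:
  steps:
    - [1,-10,-37,0,0]
    - [1,-20,-74,0,0]
    - [1,-30,-111,0,0]
    - [1,-40,-148,0,0]
    - [1,-40,-148,0,0]

```text
t: 8.28
position: [0.4767, -0.1464, 0.2419]
ee_rot: [[-0.22, 0.975, -0.0], [0.975, 0.22, -0.002], [-0.002, -0.0, -1.0]]
contact_force: [0.0, -0.5, 0.7]
gripper_width: 1.001
```

```bash
python3 - <<'E'
from h import *
a=snap('top','t3')[110:220,190:310];b=snap('side','s3')[210:320,205:315]
f=lambda i:cv2.resize(i[:,:,::-1],None,fx=3.4,fy=3.4,interpolation=cv2.INTER_CUBIC)
cv2.imwrite('pics/c4.png',np.hstack([f(a),f(b)]))
E
```

```text
(no output)
```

View pics/c4.png

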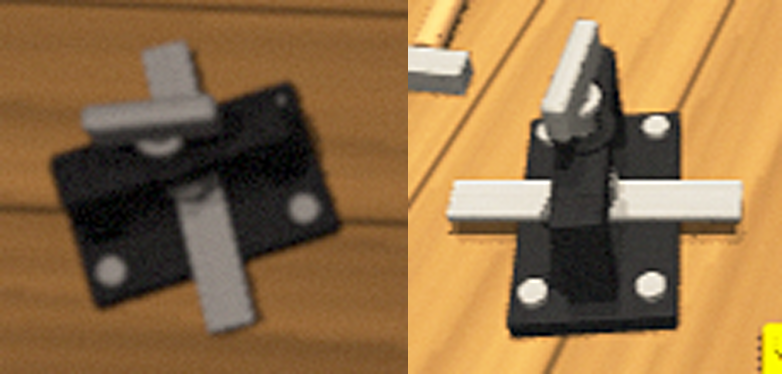

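View pics/s3.png

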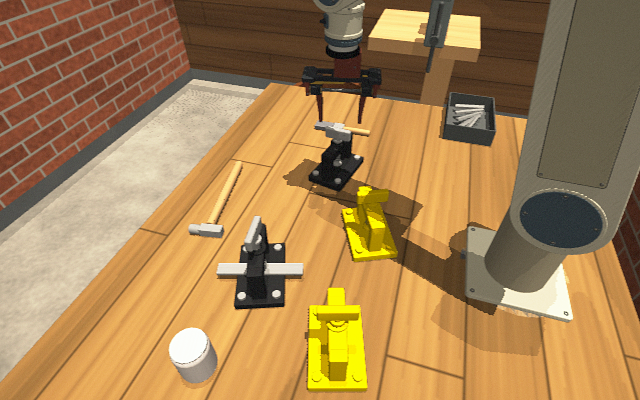

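The handle has turned and stands raised; the bar, the spare clamp and the yellow clamps look unchanged. I'll measure the handle's angle (top crop, end edges (83,115) to (214,103)) and check the bar for movement.

```bash
python3 - <<'E'
from h import *
T=lambda x,y,z:at('top',190+x/3.4,110+y/3.4,z)[:2]
S=lambda x,y,z:at('side',205+x/3.4,210+y/3.4,z)[:2]
for d in (T(83,110,.17)-T(214,97,.17), T(87,134,.16)-T(214,122,.16), S(177,20,.171)-S(135,103,.171), S(190,24,.171)-S(156,110,.171)):
    print(np.degrees(np.arctan2(d[1],d[0]))%180, np.linalg.norm(d))
P=[T(*p,.028) for p in((143,50),(185,42),(257,319),(210,333))];print(np.mean(P,0))
a,b=cv2.imread('pics/s1.png').astype(int),cv2.imread('pics/s3.png').astype(int)
for n,(u0,u1,v0,v1) in dict(barL=(214,240,258,282),barR=(280,306,258,282),spare_handle=(312,356,116,142)).items():
    print(n,abs(a-b)[v0:v1,u0:u1].mean().round(2))
E
```

```text
98.20577922044995 0.07416781434148793
97.89742636157615 0.07251894972714357
93.90891455059162 0.06888071543261474
97.85525793214161 0.06978273347344986
[0.56971995 0.18808772]
barL 4.65
barR 2.01
spare_handle 8.19
```

Everything agrees: the clamp's own x axis is about 21°, and adding 1.35 rad (77°) gives 98°, which is the measured handle angle.

```bash
python3 -c "
from plant import ctrl
print(ctrl.hand_in())"
```

```text
the job is handed in; nothing more can be done
None
```

The clamp with the bar under it is open to its upper stop, and I've handed the job in at about 8.4 s. I gripped its handle, turned it counter-clockwise about 1.26 rad while following its rise, let go and moved clear.

- **At the stop:** the turning torque rose from about 0.28 to 0.70 N m and the handle stopped rising. The handle then measured about 98° in the pictures. One rougher edge reading gave 94°. The clamp's own axis (about 21°) plus 77° of travel also gives about 98°.
- **Bar:** its centre measured (0.570, 0.188) afterwards against (0.569, 0.188) before, so it did not move.
- **Forces:** wrist force stayed below about 17 N in every reading.
- **Spare clamp:** the arm never touched it. Pixels around its handle differed somewhat between the first and last pictures. I put that down to the gripper hovering above it and its shadow, and did not measure it separately. It looks unchanged in the final side view.

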